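Close a telescopic stand leg and stow it

TASK

Close the telescopic stand leg fully, pushing the inner (brass) section home into the middle section first and only then the middle section home into the blue barrel; the fixed bench stop is there to push the end against. Then lay the closed leg flat in the wooden cradle, between its cheeks and end stops, either way round, and leave everything else on the bench where it is.

Things in the scene. Friction and masses are not known exactly. Their poses are not given: they have to be found in the camera images.
- leg: Barrel of the telescopic stand leg, lying on the bench: blue square tube 36 x 36 mm, 100 mm long with its black rubber foot. Origin: middle of its length, centre of its underside. x: along the leg towards the red end block; z up. All sections are centred on its axis, 18 mm above the underside. Leg 128 mm long closed, up to 233 mm pulled out, 0.2 kg. No pose is given while it is held.
- leg_middle (a joint): How far the middle section (bare aluminium, 28 mm square) is pulled out of the barrel, in m: 0 fully home (collar against the barrel), 0.060 fully out; starts at 0.048 to 0.060. Stays where left; friction only 4 N, less than the inner section's: pushing the red end with the barrel held moves this section first.
- leg_inner (a joint): How far the inner section (brass, 20 mm square) is pulled out of the middle section, in m: 0 fully home (red end block against the steel collar), 0.045 fully out; starts at 0.032 to 0.045. Stays where left; friction about 8 N. To move it alone, hold the leg by the middle section and push the red end against the stop.
- collar (a point): Centre of the dark steel collar (32 mm square, 10 mm long) at the outer end of the middle section. Behind it the bare 28 mm square section is free to grasp, from 5 mm behind this point to (5 mm + leg_middle) behind it, where the barrel begins. Axes as leg.
- leg_tip (a point): Centre of the outer end face of the red end block of the inner section; the block is 36 mm square and 18 mm long. Axes as leg.
- leg_centre (a point): Point on the leg's axis (18 mm above the underside), fixed to the barrel 14 mm from the barrel's middle towards the end block: the middle of the leg once it is closed.
- stop_face (a point): Bench stop: grey angle block screwed to the bench (fixed), 110 mm wide, 60 mm high, with an upright black rubber face 100 mm wide (z 5 to 57 mm). Point: middle of the face's width, 18 mm above the bench. Its x axis points into the block, square to the face: push along +x. The face's plane is x = 0.
- cradle: Wooden cradle fixed on the bench. Origin: centre of its underside; x along its length, z up. Base 172 x 84 mm, top (where the leg rests) at z = 8 mm. Two pairs of cheeks at x = -52 and 52 mm, each 16 mm long, 48 mm apart across; end stops 152 mm apart (x -76 to 76). Cheeks and stops rise to z = 30 mm. Between the pairs (x -44 to 44) the sides are open for the fingers.
- oil_bottle: Bystander: white oil bottle with red spout, 48 mm wide, 136 mm high, standing at the back left; origin at the centre of its underside.
- mouthpiece_1: Bystander: plated mouthpiece, 38 mm wide, 83 mm high, standing at the back; origin at the centre of its underside.
- mouthpiece_2: Bystander: a second such mouthpiece, further back; origin at the centre of its underside.
- ferrule_3: Bystander: brass ferrule (short tube), 27 mm wide, 22 mm high, standing at the back; origin at the centre of its underside.
- screwdriver: Bystander: screwdriver with blue and clear handle, 212 mm long, 27 mm thick, lying at the right; origin at the middle of its length, underside; y along it.
- wax_marker: Bystander: black marker, 133 mm long, 13 mm thick, lying at the right; origin at the middle of its length, underside; y along it.
- rawhide_mallet: Bystander: rawhide mallet, 248 mm long, 45 mm high, lying at the back; origin at the middle of its extent, underside.

How it is judged:
By the outcome, as a careful person would: the job done as asked, in the order asked, and still so for the second after the job is handed in, with the robot touching nothing.
It also fails if it takes over 54 s, if anything falls off the work surface, if the arm or the gripper's body presses on something with over 40 N, if the wrist force passes 120 N, or if a joint passes its speed limit or range.

ROBOT

A 6-joint arm with a two-finger parallel gripper is mounted at the origin on the work surface; the furniture and walls round the work are solid. World frame = base frame: x ahead of the robot, y to its left, z up, the work surface at z = 0. Lengths are in m, angles in rad, forces in N, time in s.
With the tool pointing down it reaches from about 0.25 to 0.775 m from the base axis. Payload 4 kg.
Tool frame: the origin (TCP) lies at the very end of the fingers, on their centre line; the grasp point (between the pads) lies 19 mm behind it; z points along the fingers, y is the line along which they close (so a half turn about z gives the same grasp; the last joint's range is limited). The gripper opens to 94 mm and grips with 3 to 60 N. Pads are 16 mm wide; open, the fingers measure 119 mm over their backs; the gripper's body (75 mm by 177 mm) begins 78 mm behind the grasp point.
Start: joints at [1.155, 0.087, 1.371, -0, 1.684, -0.103], TCP at [0.169, 0.523, 0.206] pointing down, gripper open.
Joint ranges: [-3.1, 3.1], [-0.76, 2.03], [0.27, 2.55], [-1.08, 4.22], [0.17, 2.65], [-2.57, 2.57]. Speed limits (rad/s): [2.79, 2.79, 3.14, 3.14, 3.14, 3.14].

INTERFACE

Orientations are given as a unit quaternion [w, x, y, z].
In Python, from bench import bot gives the robot as it stands.
- The arm moves only by the tool run_rows, called as name(argument=value, ...), one argument or row to a line, values as JSON. Schema: {"type":"object","properties":{"deltas":{"type":"array","items":{"type":"array","items":{"type":"number"},"minItems":7,"maxItems":7},"minItems":1,"maxItems":12},"clamp_n":{"type":"number"},"only":{"type":"string"},"quiet":{"type":"boolean"},"lines":{"type":"string"}},"required":["deltas"],"additionalProperties":false}. deltas is a list of rows, 1 to 12 of them, each of 7 numbers: dx, dy, dz in m, then a rotation vector rx, ry, rz in rad, then the finger opening in m; each row shifts and turns the commanded pose from where the row before left it, along the tool's axes as they then stand; what a row does not reach is not made up. A row lasts 1/12 s, in which the tool goes at most 0.0417 m and 0.125 rad, less where a joint would pass 70% of its speed; a pose out of reach is approached as far as the arm can. The fingers move at their own pace and stop on an object; clamp_n is the grip in N (left out, the last holds). Time passes only in rows, so rows that do not move let the fingers close. The tool returns the time, the measured TCP pose, the force, the opening and the grip force at its end. only (a regular expression) keeps the lines of the reply that match it, lines (a string "A,B") keeps lines A to B, and quiet returns only ok. Input that does not fit is refused with a message, and nothing moves.
- bot.state(): the state, without advancing time (a new reading comes with each control period).
- bot.snapshot(name): name is "scene" or "side" or "wrist"; returns a dict with "pixels" (384x512x3 uint8, red, green, blue), "camera_matrix" (3x3 intrinsics, pixels), "rvec" (rotation vector, rad) and "tvec" (3), from world to camera coordinates, as OpenCV has them. Camera axes: x right, y down, z forward; pixel columns grow to the right and rows downward; lengths in m; the calibration is good to about 2 mm. A picture is of the moment at which its call begins. There is no depth.
- bot.job_done(): hands the job in; it is judged then, once.
The state is a dict: "time_s": time; "q": joint angles; "joint_velocities": joint speeds; "joint_torque": joint torques, N m; "position": TCP position; "orientation": TCP orientation; "contact_force": force on the tool from outside, world axes, zero at the start; "moment": the same for the moment, N m; "width": finger opening in m; "gripper_force": force on a finger pad.
Only numpy, scipy, OpenCV 4.12 (cv2) and the standard library are available. Lean on these libraries where they do the work, as an engineer would, in place of code of your own. Each camera call takes 0.05 s, during which the arm holds its last target. There are 200 camera calls.

## Working session

There is one attempt and no reset: what is moved stays moved. The work goes in short steps, Python scripts to look and compute and a tool call to move; the robot and the scene stay as the last step left them, time stands still between calls to the robot, and variables do not carry over. Pictures are saved under pics/ and viewed, at most 10 in all, crops included, and the job is handed in when it is done.

```bash
ls; mkdir -p pics
```

Create h.py:
```python
import numpy as np, cv2
from bench import bot
from scipy.spatial.transform import Rotation as R
def snap(name,fn=None):
    s=bot.snapshot(name); s['pixels']=np.asarray(s['pixels'])
    if fn: cv2.imwrite('pics/'+fn,s['pixels'][:,:,::-1])
    return s
def ray(s,uv):
    K=np.array(s['camera_matrix']);Rm=cv2.Rodrigues(np.array(s['rvec'],float))[0];t=np.array(s['tvec'],float).ravel()
    d=Rm.T@np.linalg.inv(K)@np.array([uv[0],uv[1],1.]);return -Rm.T@t,d
def onz(s,uv,z):
    c,d=ray(s,uv);return c+d*(z-c[2])/d[2]
def proj(s,P):
    return cv2.projectPoints(np.array(P,float).reshape(-1,3),np.array(s['rvec'],float),np.array(s['tvec'],float),np.array(s['camera_matrix']),None)[0].reshape(-1,2)
```

Run:
```python
from h import *
a=snap('scene');b=snap('side')
cv2.imwrite('pics/a.png',a['pixels'][:,:,::-1]);cv2.imwrite('pics/b.png',b['pixels'][:,:,::-1])
for s in(a,b): print(ray(s,(256,192)))
print(bot.state())
```

```text
bench.py
pics
(array([0.06982693, 0.88259785, 0.74373764]), array([ 0.41116974, -0.72728178, -0.54977442]))
(array([ 0.16195793, -1.14551298,  0.6317031 ]), array([ 0.31421901,  0.84689299, -0.42913156]))
{'time_s': 0.1, 'q': array([ 1.15487163e+00,  8.78875457e-02,  1.37206097e+00, -1.22375761e-05,
        1.68359613e+00, -1.03095563e-01]), 'joint_velocities': array([ 4.06440372e-05, -2.86351823e-03, -3.23073349e-03, -1.32964195e-03,
        1.90200709e-04,  3.47103714e-05]), 'joint_torque': array([ 1.98138259e-03, -3.41255128e+01, -3.03300798e+01,  7.21106795e-02,
        3.04988748e-02, -1.11376605e-04]), 'position': array([0.16907484, 0.52286381, 0.20443908]), 'orientation': array([-2.44570501e-04,  1.55778153e-01,  9.87791585e-01, -9.44875687e-04]), 'contact_force': array([-0.74955015, -0.05590229,  0.06564829]), 'moment': array([-0.01520968,  0.01064476,  0.00140408]), 'gripper_force': 0.0, 'width': 0.09393462183133673}
```

View pics/a.png

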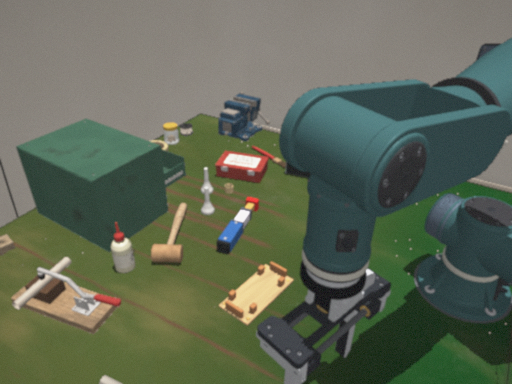

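View pics/b.png

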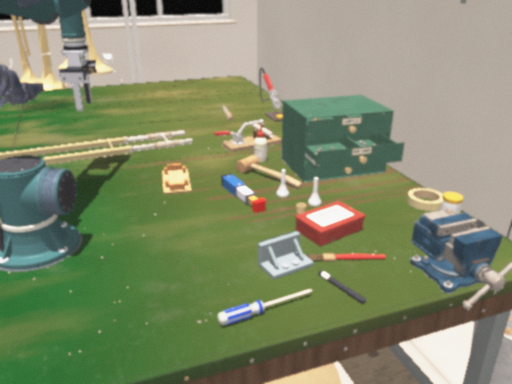

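The scene view shows the leg running from blue (225,243) to red (252,204), with the cradle at (257,292). In the side view the leg runs from (228,180) to (258,204), the cradle is at (176,178) and the grey stop at (285,255), with its face on the far side.

Run:
```python
from h import *
a=snap('scene');b=snap('side')
# crops
ca=cv2.resize(a['pixels'][190:325,205:305,::-1],None,fx=4,fy=4,interpolation=cv2.INTER_CUBIC)
cb=cv2.resize(b['pixels'][150:285,150:330,::-1],None,fx=4,fy=4,interpolation=cv2.INTER_CUBIC)
im=np.zeros((540,400+720,3),np.uint8);im[:,:400]=ca;im[:,400:]=cb
cv2.imwrite('pics/ca.png',cv2.resize(im,(800,386)))
cv2.imwrite('pics/cb.png',cb)
for n,uv,z in [('foot',(228,236),.036),('red',(252,202),.036),('cradle',(257,291),.01)]: print(n,onz(a,uv,z).round(3))
for n,uv,z in [('foot',(226,178),.036),('red',(258,203),.036),('cradle',(176,178),.01),('stopTL',(259,241),.06),('stopTR',(299,233),.06)]: print(n,onz(b,uv,z).round(3))
```

```text
foot [0.558 0.163 0.036]
red [ 0.583 -0.002  0.036]
cradle [0.411 0.27  0.01 ]
foot [0.546 0.157 0.036]
red [ 0.579 -0.039  0.036]
cradle [0.411 0.27  0.01 ]
stopTL [ 0.496 -0.266  0.06 ]
stopTR [ 0.598 -0.265  0.06 ]
```

View pics/cb.png

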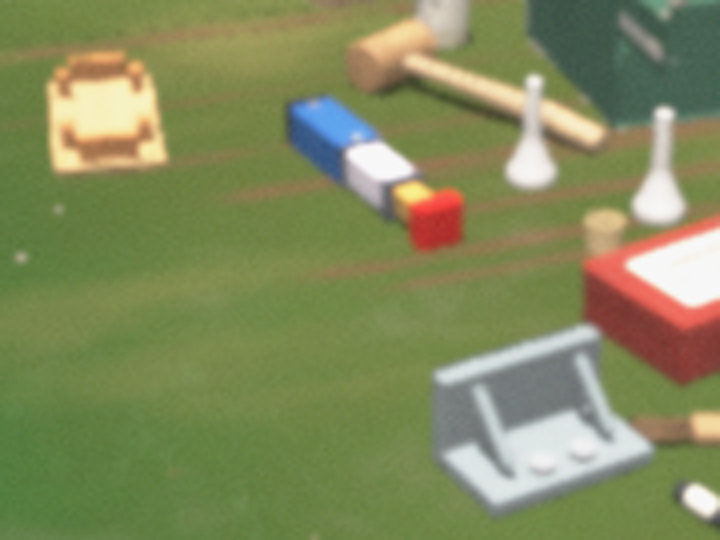

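The crop shows the stop's top edge from about (259,243) to (299,232) in full-image pixels, with the leg pointing towards it. The extended brass section is visible between the collar and the red block. Next I turn the tool and get a wrist view above the leg.

Add to h.py:
```python
def rel(p,yaw=None):
    "offset to world point in tool axes; rz to bring the closing axis to world angle yaw"
    s=bot.state();q=s['orientation'];M=R.from_quat(np.r_[q[1:],q[0]]).as_matrix()
    y=np.arctan2(M[1,1],M[0,1]);out=(M.T@(np.array(p)-s['position'])).round(4)
    t=R.from_matrix(M.T@np.c_[[-np.sin(y)*0+np.cos(y+np.pi/2),np.sin(y+np.pi/2),0],[np.cos(y),np.sin(y),0],[0,0,-1]]).as_rotvec().round(4)
    return out,t,np.round(y,4),None if yaw is None else np.round((y-yaw+np.pi/2)%np.pi-np.pi/2,4)
```

```text
(no output)
```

run_rows(
  deltas=[
    [0, 0, -0.01, 0, 0, 0.12, 0.094],
    [0, 0, -0.01, 0, 0, 0.12, 0.094],
    [0, 0, -0.01, 0, 0, 0.12, 0.094],
    [0, 0, -0.01, 0, 0, 0.12, 0.094],
    [0, 0, -0.01, 0, 0, 0.12, 0.094],
    [0, 0, -0.01, 0, 0, 0.12, 0.094],
    [0, 0, -0.01, 0, 0, 0.12, 0.094],
    [0, 0, -0.01, 0, 0, 0.12, 0.094],
    [0, 0, -0.01, 0, 0, 0.12, 0.094],
  ],
)

```text
time_s: 0.95
position: [0.1692, 0.5232, 0.2957]
orientation: [0.0, 0.644, 0.765, -0.0]
contact_force: [0.3, 0.6, -0.3]
width: 0.0941
gripper_force: 0.0
```

```bash
python3 -c "
from h import *
print(rel([.53,.06,.30],.15))"
```

```text
(array([-0.5181,  0.2762, -0.0042]), array([-0.0003,  0.0005,  0.    ]), np.float64(0.1721), np.float64(0.0221))
```

run_rows(
  deltas=[
    [-0.036, 0.019, 0, 0, 0, 0, 0.094],
    [-0.036, 0.019, 0, 0, 0, 0, 0.094],
    [-0.036, 0.019, 0, 0, 0, 0, 0.094],
    [-0.036, 0.019, 0, 0, 0, 0, 0.094],
    [-0.036, 0.019, 0, 0, 0, 0, 0.094],
    [-0.036, 0.019, 0, 0, 0, 0, 0.094],
    [-0.036, 0.019, 0, 0, 0, 0, 0.094],
    [-0.036, 0.019, 0, 0, 0, 0, 0.094],
    [-0.036, 0.019, 0, 0, 0, 0, 0.094],
    [-0.036, 0.019, 0, 0, 0, 0, 0.094],
    [-0.036, 0.019, 0, 0, 0, 0, 0.094],
    [-0.036, 0.019, 0, 0, 0, 0, 0.094],
  ],
)

```text
time_s: 1.95
position: [0.4709, 0.1366, 0.2954]
orientation: [-0.0, 0.642, 0.767, 0.0]
contact_force: [0.6, 1.3, 0.4]
width: 0.0939
gripper_force: 0.0
```

run_rows(
  deltas=[
    [-0.03, 0.016, 0, 0, 0, 0, 0.094],
    [-0.03, 0.016, 0, 0, 0, 0, 0.094],
    [-0.026, 0.016, 0, 0, 0, 0, 0.094],
    [0, 0, 0, 0, 0, 0, 0.094],
    [0, 0, 0, 0, 0, 0, 0.094],
  ],
)

```text
time_s: 2.37
position: [0.5329, 0.0613, 0.2943]
orientation: [-0.001, 0.642, 0.766, -0.001]
contact_force: [-1.0, -0.2, -0.2]
width: 0.094
gripper_force: 0.0
```

```bash
python3 -c "
from h import *
w=snap('wrist','w1.png');c,d=ray(w,(256,192));print(c,d)
a=snap('scene','a2.png')
"
```

```text
[0.51881562 0.14422211 0.47309627] [ 0.06187447 -0.28981906 -0.95522041]
```

View pics/w1.png

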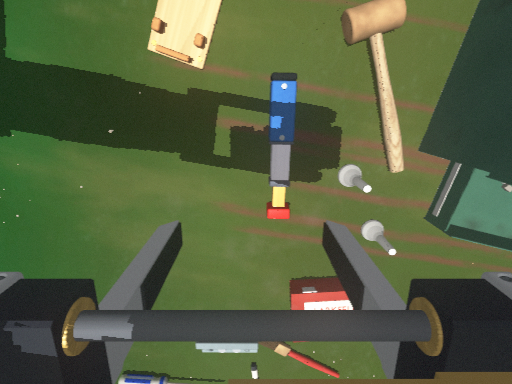

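View pics/a2.png

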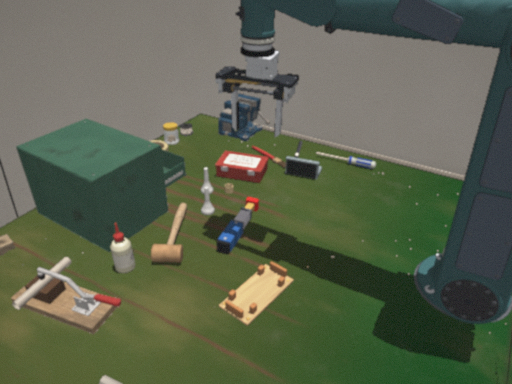

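The wrist view shows the leg from (284,73) to (279,219) with the collar near (280,183). It also shows the cradle top-left and the stop at (227,348). In the scene view the dark stop face is at (303,168).

Run:
```python
from h import *
w=snap('wrist');a=snap('scene')
P=w['pixels'].astype(int);hsv=cv2.cvtColor(w['pixels'],cv2.COLOR_RGB2HSV)
def roi(m,x0,x1,y0,y1):
    o=np.zeros_like(m);o[y0:y1,x0:x1]=m[y0:y1,x0:x1];return o
def st(m,n):
    c=max(cv2.findContours(m.astype(np.uint8),0,2)[0],key=cv2.contourArea);r=cv2.minAreaRect(c);print(n,cv2.contourArea(c),np.round(cv2.boxPoints(r),1).tolist());return r
H,S,V=hsv[...,0],hsv[...,1],hsv[...,2]
L=lambda m:roi(m,255,315,60,230)
b=st(L((H>100)&(H<128)&(S>120)),'blue')
r=st(L(((H<8)|(H>172))&(S>150)&(V>80)),'red')
y=st(L((H>18)&(H<32)&(S>120)&(V>110)),'brass')
g=st(L((S<70)&(V>60)),'alu')
print(V[60:230:2,284].tolist())
print('foot..', onz(w,(284,73),.036),'collar',onz(w,(280,186),.034),onz(w,(280,182),.034))
for n,q in(('blue',b),('red',r),('brass',y),('alu',g)):
    z={'blue':.036,'red':.036,'brass':.028,'alu':.032}[n]
    print(n,[onz(w,p,z)[:2].round(4).tolist() for p in cv2.boxPoints(q)])
# stop: crops
i=np.zeros((560,800,3),np.uint8)
i[:280,:]=cv2.resize(a['pixels'][145:187,260:380,::-1],(800,280),interpolation=cv2.INTER_CUBIC)
i[280:,:]=cv2.resize(w['pixels'][332:374,170:290,::-1],(800,280),interpolation=cv2.INTER_CUBIC)
cv2.imwrite('pics/st.png',i)
```

```text
blue 1406.5 [[267.6000061035156, 141.3000030517578], [271.20001220703125, 80.19999694824219], [296.20001220703125, 81.69999694824219], [292.6000061035156, 142.6999969482422]]
red 257.0 [[267.0, 203.0], [289.0, 203.0], [289.0, 219.0], [267.0, 219.0]]
brass 11.5 [[282.0, 205.89999389648438], [284.0, 187.89999389648438], [285.5, 188.10000610351562], [283.5, 206.10000610351562]]
alu 869.0 [[268.0, 187.0], [268.0, 140.0], [293.0, 140.0], [293.0, 187.0]]
[121, 122, 121, 122, 120, 117, 118, 66, 64, 62, 55, 197, 237, 250, 249, 185, 237, 236, 236, 237, 237, 237, 113, 114, 114, 114, 114, 112, 111, 109, 109, 108, 109, 112, 110, 110, 111, 115, 113, 116, 112, 93, 79, 165, 161, 162, 162, 161, 161, 162, 160, 160, 160, 162, 161, 159, 159, 160, 162, 158, 160, 68, 69, 147, 251, 242, 239, 230, 225, 218, 200, 195, 205, 197, 117, 241, 254, 253, 253, 253, 129, 122, 117, 118, 119]
foot.. [0.55393214 0.19051466 0.036     ] collar [0.58218857 0.02875231 0.034     ] [0.58086779 0.03508149 0.034     ]
blue [[0.5497, 0.0937], [0.5383, 0.1781], [0.5731, 0.1825], [0.5867, 0.0981]]
red [[0.5674, -0.0017], [0.6016, 0.0045], [0.6074, -0.0222], [0.5726, -0.0284]]
brass [[0.5931, -0.005], [0.59, 0.0252], [0.5924, 0.0254], [0.5956, -0.0048]]
alu [[0.5643, 0.0233], [0.5502, 0.0952], [0.587, 0.1018], [0.6029, 0.0302]]
```

View pics/st.png

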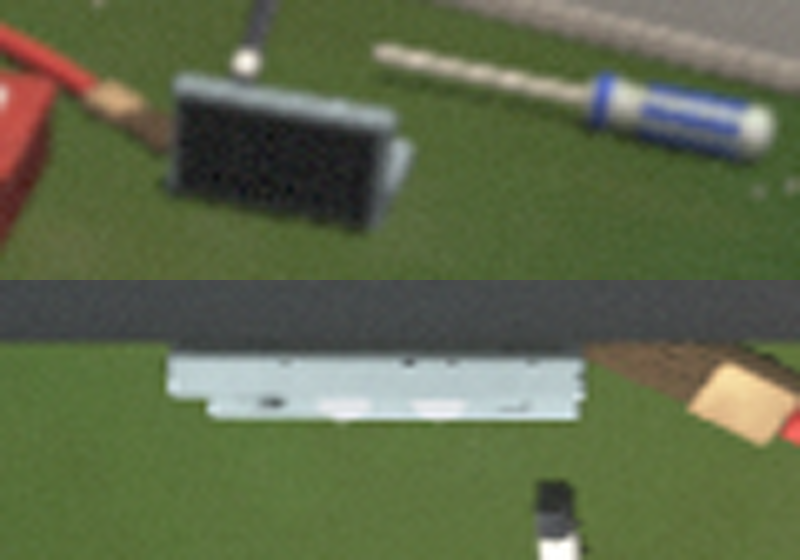

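The stop's black face in the scene has its top corners at (286.7,159.3) and (318.2,163.8). The wrist crop shows only the top of the stop, running along u 195–258.

Run:
```python
from h import *
a=snap('scene');w=snap('wrist');b=snap('side','b2.png')
for z,uv in((.057,(286.7,159.3)),(.057,(318.2,163.8)),(.005,(315.2,178.5)),(.005,(286.5,173.5))): print(onz(a,uv,z).round(4))
print('wrist top back', onz(w,(195,350),.06).round(4),onz(w,(257.5,350),.06).round(4))
for s,n in((a,'a'),):
    for p in [(.554,.1905,.036),(.590,-.0253,.036),(.562,.13,.036)]: print(proj(s,p).round(1),proj(b,p).round(1))
print('mouth',onz(w,(345,183),.0),onz(w,(372,238),0))
a=np.arctan2(-.2158,.0355)
p=np.array([.5787,.066,.15]) 
print(np.degrees(a),rel(p,a+np.pi/2))
```

```text
[ 0.594  -0.2464  0.057 ]
[ 0.4933 -0.2721  0.057 ]
[ 0.4954 -0.264   0.005 ]
[ 0.5907 -0.2441  0.005 ]
wrist top back [ 0.4931 -0.2858  0.06  ] [ 0.6016 -0.266   0.06  ]
[[223.4 242.6]] [[225.4 173.7]]
[[253.9 197.5]] [[260.1 200.4]]
[[233.6 228.8]] [[233.7 180.7]]
mouth [0.69377311 0.04473336 0.        ] [ 0.76818094 -0.04476195  0.        ]
-80.65827310561126 (array([-0.0058,  0.0462,  0.146 ]), array([ 0.0009, -0.0001,  0.    ]), np.float64(0.1797), np.float64(0.0167))
```

run_rows(
  deltas=[
    [-0.003, 0.023, 0.03, 0, 0, 0.017, 0.06],
    [-0.003, 0.023, 0.03, 0, 0, 0, 0.06],
    [0, 0, 0.04, 0, 0, 0, 0.06],
    [0, 0, 0.04, 0, 0, 0, 0.06],
    [0, 0, 0.04, 0, 0, 0, 0.06],
    [0, 0, 0.03, 0, 0, 0, 0.06],
    [0, 0, 0.02, 0, 0, 0, 0.06],
    [0, 0, 0, 0, 0, 0, 0.06],
  ],
)

```text
time_s: 3.38
position: [0.5745, 0.0648, 0.0594]
orientation: [-0.004, 0.648, 0.762, -0.004]
contact_force: [-0.5, -0.0, -0.4]
width: 0.0599
gripper_force: 0.0
```

Run:
```python
from h import *
print(rel([.5787,.066,.005],np.radians(9.34)))
w=snap('wrist','w2.png')
```

```text
(array([0.0004, 0.005 , 0.0544]), array([-0.0113, -0.0018, -0.    ]), np.float64(0.1621), np.float64(-0.0009))
```

View pics/w2.png

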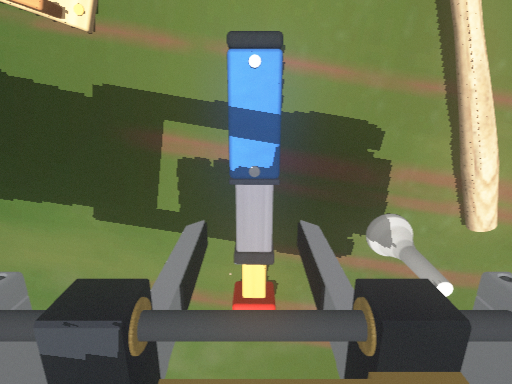

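The leg is centred between the fingers at u≈254. The barrel end is at v≈181 and the collar at v≈250–262.

Run:
```python
from h import *
w=snap('wrist')
f=onz(w,(255,32),.036);be=onz(w,(254.5,181),.036);c0=onz(w,(254,251),.034);c1=onz(w,(254,262),.034);rb=onz(w,(254,307),.036)
for p in(f,be,c0,c1,rb):print(p.round(4))
m=(be+c0)/2
print(rel([m[0],m[1],.005]), np.degrees(np.arctan2(*(c1-f)[1::-1])))
```

```text
[0.5579 0.1893 0.036 ]
[0.5735 0.0935 0.036 ]
[0.5825 0.0366 0.034 ]
[0.5841 0.0269 0.034 ]
[ 0.5908 -0.0135  0.036 ]
(array([ 0.0004, -0.0004,  0.0605]), array([-0.0009, -0.0002, -0.    ]), np.float64(0.1617), None) -80.8374884249119
```

run_rows(
  deltas=[
    [0, 0, 0.03, 0, 0, 0, 0.06],
    [0, 0, 0.02, 0, 0, 0, 0.06],
    [0, 0, 0.01, 0, 0, 0, 0.06],
    [0, 0, 0, 0, 0, 0, 0.06],
    [0, 0, 0, 0, 0, 0, 0.02],
    [0, 0, 0, 0, 0, 0, 0.02],
    [0, 0, 0, 0, 0, 0, 0.02],
    [0, 0, 0, 0, 0, 0, 0.02],
    [0, 0, 0, 0, 0, 0, 0.02],
    [0, 0, 0, 0, 0, 0, 0.02],
  ],
  clamp_n=40,
)

```text
time_s: 4.32
position: [0.579, 0.064, 0.0065]
orientation: [0.0, 0.648, 0.762, -0.0]
contact_force: [-2.8, -1.0, 4.9]
width: 0.0278
gripper_force: 39.7
```

Run:
```python
from h import *
print(rel([.5435,-.257,.005],np.radians(11)))
```

```text
(array([-0.3111, -0.0866,  0.0016]), array([ 0.0001,  0.0005, -0.    ]), np.float64(0.1613), np.float64(-0.0306))
```

run_rows(
  deltas=[
    [-0.01, -0.005, -0.002, 0, 0, 0, 0.02],
    [-0.02, -0.01, 0, 0, 0, -0.01, 0.02],
    [-0.025, -0.012, 0, 0, 0, -0.01, 0.02],
    [-0.025, -0.012, 0, 0, 0, -0.01, 0.02],
    [-0.025, -0.012, 0, 0, 0, 0, 0.02],
    [-0.025, -0.012, 0, 0, 0, 0, 0.02],
    [-0.025, -0.012, 0, 0, 0, 0, 0.02],
    [-0.02, -0.01, 0, 0, 0, 0, 0.02],
    [0, 0, 0, 0, 0, 0, 0.02],
    [0, 0, 0, 0, 0, 0, 0.02],
  ],
)

```text
time_s: 5.15
position: [0.5261, -0.1246, 0.0069]
orientation: [-0.0, 0.638, 0.77, 0.0]
contact_force: [0.6, -0.6, -3.3]
width: 0.0277
gripper_force: 39.7
```

Run:
```python
from h import *
s=bot.state()
print(rel([.5435,-.257,.005],np.radians(11)),s['contact_force'])
w=snap('wrist','w3.png');a=snap('scene')
cv2.imwrite('pics/a3.png',cv2.resize(a['pixels'][130:230,220:370,::-1],(750,500),interpolation=cv2.INTER_CUBIC))
```

```text
(array([-0.1333, -0.0077,  0.0018]), array([-0.0004, -0.0006, -0.    ]), np.float64(0.1879), np.float64(-0.0041)) [ 0.62491896 -0.57307983 -3.31706653]
```

View pics/a3.png

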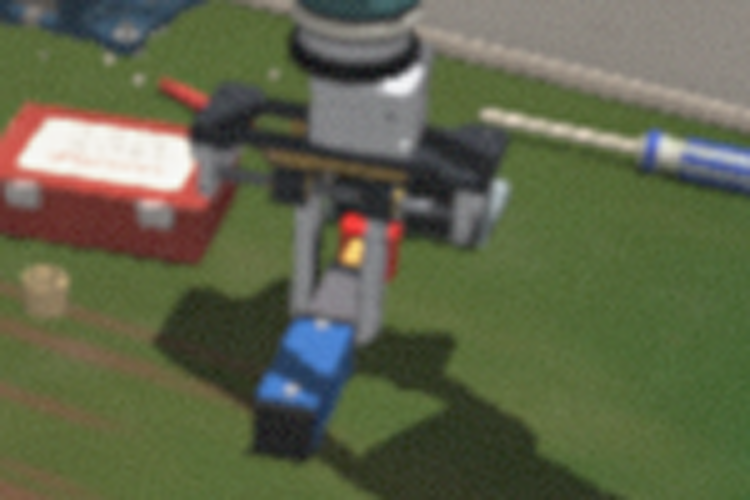

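The leg is gripped by the middle section and lined up with the stop, and the brass is still out. Now I advance to contact and push.

run_rows(
  deltas=[
    [-0.012, -0.002, 0, 0, 0, -0.004, 0.02],
    [-0.015, -0.003, 0, 0, 0, 0, 0.02],
    [-0.01, -0.002, 0, 0, 0, 0, 0.02],
    [-0.006, 0, 0, 0, 0, 0, 0.02],
    [-0.005, 0, 0, 0, 0, 0, 0.02],
    [-0.005, 0, 0, 0, 0, 0, 0.02],
    [-0.005, 0, 0, 0, 0, 0, 0.02],
    [-0.005, 0, 0, 0, 0, 0, 0.02],
  ],
)

```text
time_s: 5.92
position: [0.5324, -0.1824, 0.0073]
orientation: [-0.002, 0.634, 0.773, 0.003]
contact_force: [0.4, 8.5, 0.7]
width: 0.0276
gripper_force: 39.8
```

run_rows(
  deltas=[
    [-0.003, 0, 0, 0, 0, 0, 0.02],
    [-0.003, 0, 0, 0, 0, 0, 0.02],
  ],
)

```text
time_s: 6.08
position: [0.5337, -0.1882, 0.0073]
orientation: [-0.002, 0.634, 0.773, 0.003]
contact_force: [-0.7, 8.5, 1.1]
width: 0.0279
gripper_force: 39.8
```

run_rows(
  deltas=[
    [-0.003, 0, 0, 0, 0, 0, 0.02],
    [-0.003, 0, 0, 0, 0, 0, 0.02],
    [-0.002, 0, 0, 0, 0, 0, 0.02],
  ],
)

```text
time_s: 6.33
position: [0.5353, -0.1961, 0.0074]
orientation: [-0.002, 0.634, 0.773, 0.003]
contact_force: [-0.0, 8.0, 0.5]
width: 0.0279
gripper_force: 39.8
```

run_rows(
  deltas=[
    [-0.002, 0, 0, 0, 0, 0, 0.02],
    [-0.001, 0, 0, 0, 0, 0, 0.02],
  ],
)

```text
time_s: 6.5
position: [0.536, -0.199, 0.0074]
orientation: [-0.002, 0.634, 0.773, 0.003]
contact_force: [0.2, 9.0, 0.6]
width: 0.0273
gripper_force: 39.8
```

run_rows(
  deltas=[
    [-0.001, 0, 0, 0, 0, 0, 0.02],
    [-0.001, 0, 0, 0, 0, 0, 0.02],
  ],
)

```text
time_s: 6.67
position: [0.5363, -0.2001, 0.0074]
orientation: [-0.003, 0.634, 0.773, 0.003]
contact_force: [-0.5, 11.5, 1.4]
width: 0.0278
gripper_force: 39.8
```

run_rows(
  deltas=[
    [-0.001, 0, 0, 0, 0, 0, 0.02],
    [-0.001, 0, 0, 0, 0, 0, 0.02],
  ],
)

```text
time_s: 6.83
position: [0.5367, -0.2004, 0.0074]
orientation: [-0.004, 0.634, 0.773, 0.004]
contact_force: [-1.4, 15.0, 3.3]
width: 0.028
gripper_force: 40.0
```

run_rows(
  deltas=[
    [-0.001, 0, 0, 0, 0, 0, 0.02],
    [-0.001, 0, 0, 0, 0, 0, 0.02],
  ],
)

```text
time_s: 7.0
position: [0.537, -0.2006, 0.0073]
orientation: [-0.005, 0.634, 0.773, 0.005]
contact_force: [-0.9, 19.6, 5.2]
width: 0.0277
gripper_force: 40.0
```

```bash
python3 -c "
from h import *
w=snap('wrist','w4.png')"
```

```text
(no output)
```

View pics/w4.png

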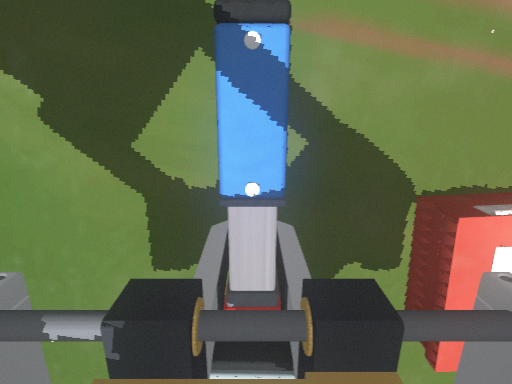

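No brass is left in view and the force rises stiffly with no motion, so the inner section is home. Next I relax, open, slide back to the barrel and regrip.

run_rows(
  deltas=[
    [0.002, 0, 0, 0, 0, 0, 0.02],
    [0.002, 0, 0, 0, 0, 0, 0.02],
    [0, 0, 0, 0, 0, 0, 0.06],
    [0, 0, 0, 0, 0, 0, 0.06],
    [0, 0, 0, 0, 0, 0, 0.06],
  ],
)

```text
time_s: 7.47
position: [0.5365, -0.2052, 0.008]
orientation: [0.001, 0.635, 0.773, 0.0]
contact_force: [-0.3, 0.1, -0.3]
width: 0.0444
gripper_force: 0.0
```

Run:
```python
from h import *
w=snap('wrist')
H,S,V=cv2.split(cv2.cvtColor(w['pixels'],cv2.COLOR_RGB2HSV))
m=((H>100)&(H<128)&(S>120)).astype(np.uint8)
c=max(cv2.findContours(m,0,2)[0],key=cv2.contourArea);r=cv2.minAreaRect(c)
P=np.array([onz(w,p,.036) for p in cv2.boxPoints(r)]);P=P[np.argsort(P[:,1])]
a,b=P[:2].mean(0),P[2:].mean(0);d=b-a;d/=np.linalg.norm(d);L=a+.036*d
print(a,b,np.degrees(np.arctan2(-d[1],-d[0])),L,rel([*L[:2],.006],np.arctan2(-d[1],-d[0])+np.pi/2))
```

```text
[ 0.5293909  -0.16663142  0.036     ] [ 0.51306445 -0.08451907  0.036     ] -78.75450587309157 [ 0.52237043 -0.1313226   0.036     ] (array([0.0753, 0.0006, 0.0018]), array([ 0.0007,  0.0008, -0.    ]), np.float64(0.195), np.float64(-0.0013))
```

run_rows(
  deltas=[
    [0.01, 0, 0, 0, 0, 0, 0.06],
    [0.015, 0, 0, 0, 0, 0, 0.06],
    [0.02, 0, 0, 0, 0, 0, 0.06],
    [0.016, 0, 0.001, 0, 0, 0, 0.06],
    [0.01, 0, 0, 0, 0, 0, 0.06],
    [0, 0, 0, 0, 0, 0, 0.06],
    [0, 0, 0, 0, 0, 0, 0.03],
    [0, 0, 0, 0, 0, 0, 0.03],
    [0, 0, 0, 0, 0, 0, 0.03],
    [0, 0, 0, 0, 0, 0, 0.03],
  ],
)

```text
time_s: 8.35
position: [0.5226, -0.136, 0.0066]
orientation: [0.0, 0.635, 0.772, 0.0]
contact_force: [1.7, 1.0, -0.3]
width: 0.0366
gripper_force: 0.7
```

run_rows(
  deltas=[
    [-0.005, 0, -0.002, 0, 0, 0, 0.03],
    [-0.01, 0, 0, 0, 0, 0, 0.03],
    [-0.01, 0, 0, 0, 0, 0, 0.03],
    [-0.01, 0, 0, 0, 0, 0, 0.03],
    [-0.01, 0, 0, 0, 0, 0, 0.03],
    [-0.005, 0, 0, 0, 0, 0, 0.03],
  ],
)

```text
time_s: 8.85
position: [0.5317, -0.184, 0.0072]
orientation: [-0.002, 0.635, 0.772, 0.001]
contact_force: [1.8, 4.8, -3.7]
width: 0.0359
gripper_force: 40.0
```

run_rows(
  deltas=[
    [-0.003, 0, 0, 0, 0, 0, 0.03],
    [-0.003, 0, 0, 0, 0, 0, 0.03],
    [-0.002, 0, 0, 0, 0, 0, 0.03],
  ],
)

```text
time_s: 9.1
position: [0.5329, -0.1917, 0.0076]
orientation: [-0.001, 0.635, 0.773, 0.0]
contact_force: [1.0, 9.0, -4.2]
width: 0.0355
gripper_force: 39.9
```

run_rows(
  deltas=[
    [-0.002, 0, 0, 0, 0, 0, 0.03],
    [-0.002, 0, 0, 0, 0, 0, 0.03],
  ],
)

```text
time_s: 9.27
position: [0.533, -0.1918, 0.0074]
orientation: [-0.004, 0.635, 0.773, 0.003]
contact_force: [0.1, 16.0, -2.3]
width: 0.0355
gripper_force: 39.9
```

run_rows(
  deltas=[
    [-0.001, 0, 0, 0, 0, 0, 0.03],
    [-0.001, 0, 0, 0, 0, 0, 0.03],
  ],
)

```text
time_s: 9.43
position: [0.5331, -0.1919, 0.0074]
orientation: [-0.006, 0.635, 0.773, 0.003]
contact_force: [0.0, 18.0, -0.7]
width: 0.0357
gripper_force: 39.9
```

run_rows(
  deltas=[
    [0.004, 0, 0, 0, 0, 0, 0.03],
    [0.006, 0, -0.005, 0, 0, 0, 0.03],
    [0.01, 0, -0.02, 0, 0, 0, 0.03],
    [0.02, 0, -0.03, 0, 0, 0, 0.03],
    [0.03, 0, -0.025, 0, 0, 0, 0.03],
    [0.03, -0.01, -0.02, 0, 0, 0, 0.03],
    [0.03, -0.015, -0.01, 0, 0, 0, 0.03],
    [0.03, -0.015, 0, 0, 0, 0, 0.03],
    [0.02, -0.01, 0, 0, 0, 0, 0.03],
    [0, 0, 0, 0, 0, 0, 0.03],
    [0, 0, 0, 0, 0, 0, 0.03],
  ],
)

```text
time_s: 10.35
position: [0.4507, -0.0318, 0.1198]
orientation: [0.002, 0.634, 0.773, -0.0]
contact_force: [0.7, -0.7, -3.1]
width: 0.0357
gripper_force: 39.9
```

Run:
```python
from h import *
w=snap('wrist');a=snap('scene')
i=np.zeros((600,800,3),np.uint8)
i[:,:400]=cv2.resize(w['pixels'][:,:256,::-1],(400,600),interpolation=cv2.INTER_CUBIC)
cv2.imwrite('pics/w5.png',w['pixels'][:,:,::-1])
for s,n in((w,'w'),(a,'a')):
    H,S,V=cv2.split(cv2.cvtColor(s['pixels'],cv2.COLOR_RGB2HSV))
    m=((H>9)&(H<28)&(S>60)&(V>120)).astype(np.uint8)
    st=[]
    for c in cv2.findContours(m,0,2)[0]:
        if cv2.contourArea(c)>500: r=cv2.minAreaRect(c);print(n,cv2.contourArea(c),np.round(cv2.boxPoints(r),1).tolist(),[onz(s,p,.008)[:2].round(4).tolist() for p in cv2.boxPoints(r)], cv2.approxPolyDP(c,6,True).reshape(-1,2).tolist())
```

```text
w 1064.5 [[287.0, 372.0], [418.0, 372.0], [418.0, 383.0], [287.0, 383.0]] [[0.5427, -0.2656], [0.7068, -0.2333], [0.7134, -0.2507], [0.5469, -0.2835]] [[287, 379], [418, 383], [412, 372]]
w 1878.5 [[318.79998779296875, 232.60000610351562], [326.20001220703125, 204.60000610351562], [515.2000122070312, 254.1999969482422], [507.79998779296875, 282.20001220703125]] [[0.532, -0.0693], [0.5312, -0.0366], [0.7524, -0.0524], [0.7604, -0.0874]] [[319, 232], [450, 257], [469, 272], [486, 264], [511, 270], [511, 262], [465, 241], [449, 248]]
w 1773.0 [[328.0, 209.60000610351562], [330.79998779296875, 194.10000610351562], [509.79998779296875, 225.6999969482422], [507.0, 241.1999969482422]] [[0.5346, -0.0417], [0.5327, -0.0245], [0.7312, -0.0216], [0.7365, -0.0394]] [[329, 204], [500, 240], [509, 230], [438, 213]]
w 1102.5 [[403.20001220703125, 164.6999969482422], [406.1000061035156, 151.1999969482422], [513.7000122070312, 174.5], [510.79998
[... 952 characters left out ...]
 296], [80, 296], [66, 282], [50, 304]]
a 2120.5 [[216.1999969482422, 303.1000061035156], [269.70001220703125, 252.0], [295.29998779296875, 278.70001220703125], [241.8000030517578, 329.8999938964844]] [[0.4719, 0.3456], [0.4504, 0.1341], [0.3521, 0.1877], [0.3843, 0.3795]] [[293, 279], [274, 272], [270, 264], [286, 269], [272, 261], [260, 264], [262, 273], [218, 305], [248, 324]]
a 686.5 [[149.6999969482422, 257.70001220703125], [156.89999389648438, 198.8000030517578], [186.60000610351562, 202.39999389648438], [179.39999389648438, 261.29998779296875]] [[0.7, 0.3056], [0.8579, 0.0942], [0.7697, 0.0641], [0.6277, 0.2787]] [[185, 203], [167, 242], [152, 245], [152, 258], [180, 256], [173, 241]]
```

run_rows(
  deltas=[
    [0.02, 0.01, -0.02, 0, 0, 0, 0.03],
    [0.03, 0.018, -0.02, 0, 0, 0, 0.03],
    [0.03, 0.018, -0.02, 0, 0, 0, 0.03],
    [0.03, 0.018, -0.02, 0, 0, 0, 0.03],
    [0.03, 0.018, 0, 0, 0, 0, 0.03],
    [0.025, 0.015, 0, 0, 0, 0, 0.03],
    [0.018, 0.01, 0, 0, 0, 0, 0.03],
    [0, 0, 0, 0, 0, 0, 0.03],
    [0, 0, 0, 0, 0, 0, 0.03],
  ],
)

```text
time_s: 11.2
position: [0.5212, 0.1686, 0.1977]
orientation: [0.0, 0.635, 0.773, -0.001]
contact_force: [0.6, 0.3, -2.2]
width: 0.0357
gripper_force: 39.9
```

Run:
```python
from h import *
w=snap('wrist','w6.png')
H,S,V=cv2.split(cv2.cvtColor(w['pixels'],cv2.COLOR_RGB2HSV))
m=((H>9)&(H<28)&(S>60)&(V>100)).astype(np.uint8)
m=cv2.morphologyEx(m,cv2.MORPH_CLOSE,np.ones((5,5)))
for c in cv2.findContours(m,0,2)[0]:
  if cv2.contourArea(c)>1500: r=cv2.minAreaRect(c);print(cv2.contourArea(c),np.round(cv2.boxPoints(r),1).tolist(),[onz(w,p,.008)[:2].round(4).tolist() for p in cv2.boxPoints(r)],cv2.approxPolyDP(c,4,True).reshape(-1,2).tolist())
```

```text
1866.0 [[109.0, 372.0], [418.0, 372.0], [418.0, 383.0], [109.0, 383.0]] [[0.3589, -0.2056], [0.8479, -0.1075], [0.8561, -0.1295], [0.3602, -0.229]] [[418, 382], [412, 372], [322, 372], [321, 379], [285, 375], [109, 383]]
8941.0 [[279.70001220703125, 234.10000610351562], [325.79998779296875, 51.70000076293945], [509.70001220703125, 98.19999694824219], [463.6000061035156, 280.5]] [[0.5756, 0.0865], [0.5769, 0.3203], [0.8058, 0.3137], [0.852, 0.0666]] [[333, 75], [371, 85], [355, 95], [353, 114], [361, 129], [385, 125], [392, 180], [350, 177], [350, 182], [394, 188], [397, 230], [348, 227], [286, 213], [284, 219], [301, 229], [338, 235], [338, 245], [304, 237], [311, 242], [341, 247], [346, 243], [400, 255], [406, 266], [429, 260], [467, 267], [434, 238], [417, 234], [412, 196], [451, 201], [455, 196], [409, 184], [399, 120], [424, 112], [430, 102], [495, 115], [498, 110], [432, 97], [418, 75], [390, 84]]
11520.5 [[120.4000015258789, 137.3000030517578], [150.3000030517578, -14.300000190734863], [338.8999938964844, 22.799999237060547], [309.0, 174.39999389648438]] [[0.3521, 0.1767], [0.3731, 0.3469], [0.5834, 0.3517], [0.5941, 0.1761]] [[124, 127], [168, 146], [214, 154], [215, 148], [194, 145], [192, 138], [217, 59], [328, 78], [221, 52], [232, 9], [223, 0], [151, 0]]
```

View pics/w6.png

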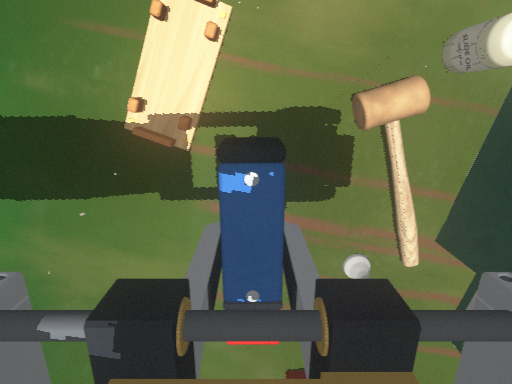

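The leg is closed: only the collar and red block show beyond the barrel. The cradle's near corners are at about (125,127) and (190,150), and its far right corner at (232,9). Its far-left corner is cut off, so I shift to see all of it and measure.

run_rows(
  deltas=[
    [0.03, 0, 0, 0, 0, 0, 0.03],
    [0.03, 0, 0, 0, 0, 0, 0.03],
    [0.02, 0, 0, 0, 0, 0, 0.03],
    [0, 0, 0, 0, 0, 0, 0.03],
    [0, 0, 0, 0, 0, 0, 0.03],
  ],
)

```text
time_s: 11.67
position: [0.5049, 0.2464, 0.1985]
orientation: [0.001, 0.635, 0.772, -0.0]
contact_force: [-0.5, -0.3, -2.5]
width: 0.036
gripper_force: 39.9
```

Create cr.py:
```python
from h import *
def cradle(w):
    q=onz
    H,S,V=cv2.split(cv2.cvtColor(w['pixels'],cv2.COLOR_RGB2HSV))
    m=((H>9)&(H<30)&(S>50)&(V>60)).astype(np.uint8)
    C=proj(w,[.411,.27,.008])[0]
    best=None
    m=cv2.morphologyEx(m,cv2.MORPH_CLOSE,np.ones((5,5)))
    cs=[c for c in cv2.findContours(m,0,2)[0] if cv2.contourArea(c)>2000]
    c=min(cs,key=lambda c:np.linalg.norm(c.reshape(-1,2).mean(0)-C))
    W=np.array([onz(w,p,.008)[:2] for p in c.reshape(-1,2)],np.float32)
    r=cv2.minAreaRect(W*1000)
    return r,c,W
if __name__=='__main__':
    w=snap('wrist');r,c,W=cradle(w);print(r,ray(w,(256,192))[0])
    print(cv2.approxPolyDP(c,4,True).reshape(-1,2).tolist());print((cv2.approxPolyDP((W*1000),5,True).reshape(-1,2)).round(0).tolist())
```

```bash
python3 cr.py
```

```text
((573.2633666992188, 221.70457458496094), (218.49285888671875, 537.051025390625), 82.119140625) [0.48870232 0.32936471 0.37701334]
[[103, 100], [151, 112], [143, 146], [135, 150], [140, 158], [132, 188], [140, 198], [173, 209], [218, 213], [216, 203], [198, 201], [209, 160], [216, 160], [217, 185], [218, 164], [241, 159], [250, 136], [365, 150], [364, 157], [346, 163], [346, 173], [357, 194], [375, 193], [382, 235], [285, 220], [306, 230], [382, 242], [387, 278], [409, 308], [443, 309], [424, 285], [408, 281], [403, 249], [440, 254], [445, 249], [399, 237], [391, 185], [415, 178], [419, 166], [479, 177], [482, 171], [417, 159], [400, 144], [378, 150], [279, 136], [265, 129], [264, 115], [226, 122], [234, 83], [169, 57], [152, 106]]
[[312.0, 295.0], [370.0, 292.0], [364.0, 249.0], [355.0, 242.0], [362.0, 233.0], [355.0, 191.0], [367.0, 179.0], [411.0, 172.0], [471.0, 178.0], [467.0, 192.0], [443.0, 190.0], [447.0, 241.0], [457.0, 249.0], [464.0, 217.0], [461.0, 245.0], [488.0, 257.0], [494.0, 287.0], [640.0, 298.0], [641.0, 289.0], [621.0, 277.0], [628.0, 259.0], [647.0, 240.0], [670.0, 246.0], [698.0, 190.0], [562.0, 186.0], [594.0, 177.0], [702.0, 180.0], [727.0, 126.0], [776.0, 83.0], [826.0, 92.0], [784.0, 125.0], [758.0, 127.0], [735.0, 177.0], [787.0, 178.0], [791.0, 186.0], [722.0, 192.0], [687.0, 261.0], [714.0, 276.0], [714.0, 292.0], [795.0, 293.0], [796.0, 301.0], [708.0, 300.0], [680.0, 314.0], [656.0, 301.0], [529.0, 294.0], [511.0, 299.0], [506.0, 316.0], [462.0, 298.0], [464.0, 345.0], [385.0, 358.0], [371.0, 300.0]]
```

Create cr2.py:
```python
from h import *
w=snap('wrist')
H,S,V=cv2.split(cv2.cvtColor(w['pixels'],cv2.COLOR_RGB2HSV))
R_,G,B=[w['pixels'][...,i].astype(int) for i in range(3)]
m=((R_>G+12)&(G>B)&(V>70)).astype(np.uint8)
m=cv2.morphologyEx(m,cv2.MORPH_OPEN,np.ones((9,9)))
n,l,st,ce=cv2.connectedComponentsWithStats(m)
C=proj(w,[.411,.27,.008])[0]
i=1+np.argmin(np.linalg.norm(ce[1:]-C,axis=1)); print(st[i],ce[i])
c=max(cv2.findContours((l==i).astype(np.uint8),0,2)[0],key=cv2.contourArea)
W=np.array([onz(w,p,.008)[:2] for p in c.reshape(-1,2)],np.float32)*1000
print(cv2.minAreaRect(W));print(cv2.boxPoints(cv2.minAreaRect(W)).round(0).tolist());print(cv2.approxPolyDP(W,4,True).reshape(-1,2).round(0).tolist())
```

```bash
python3 cr2.py
```

```text
[ 134  127   85   81 4311] [170.11922988 167.09162607]
((405.0541076660156, 235.724609375), (122.85285186767578, 85.55523681640625), 80.61708068847656)
[[353.0, 182.0], [437.0, 168.0], [457.0, 289.0], [373.0, 303.0]]
[[453.0, 290.0], [367.0, 264.0], [358.0, 190.0], [367.0, 187.0], [369.0, 179.0], [406.0, 174.0], [438.0, 181.0], [441.0, 221.0], [429.0, 220.0], [429.0, 244.0], [419.0, 245.0], [415.0, 260.0], [453.0, 275.0]]
```

Run:
```python
from h import *
c0=np.array([.4105,.2666]);u=np.array([.163,.987]);v=np.array([.987,-.163])
for cam in('scene','side','wrist'):
    s=snap(cam)
    P=s['pixels'].astype(int);C=proj(s,[*c0,.008])[0]
    yy,xx=np.mgrid[0:384,0:512];d,k=s['pixels'],None
    R_,G,B=P[...,0],P[...,1],P[...,2]
    m=((R_>G+8)&(G>B)&(P.max(2)>60))
    # world coords on the z=8 plane, look at each strip of the section for lateral limits
    K=np.array(s['camera_matrix'])
    pts=[];
    for t in np.arange(-.08,.081,.02):
        out=[]
        for sgn in(-1,1):
            best=None
            for o in np.arange(.025,.06,.0005):
                p=proj(s,[*(c0+t*u+sgn*o*v),.008])[0]
                x,y=np.round(p).astype(int)
                if 0<=x<512 and 0<=y<384 and m[y,x]: best=o
            out.append(best and round(sgn*best*1000,1))
        pts.append((round(t*1000),out))
    ends=[]
    for o in(-.036,-.03,.0,.03,.036):
        e=[]
        for sgn in(-1,1):
            best=None
            for t in np.arange(.06,.11,.0005):
                x,y=np.round(proj(s,[*(c0+sgn*t*u+o*v),.008])[0]).astype(int)
                if 0<=x<512 and 0<=y<384 and m[y,x]: best=t
            e.append(best and round(sgn*best*1000,1))
        ends.append((o*1000,e))
    print(cam,ray(s,(0,0))[0].round(2),pts,'\n   ends',ends)
```

```text
scene [0.07 0.88 0.74] [(-80, [np.float64(-41.5), np.float64(41.0)]), (-60, [np.float64(-44.0), np.float64(52.0)]), (-40, [np.float64(-44.0), np.float64(45.0)]), (-20, [np.float64(-44.5), np.float64(44.0)]), (0, [np.float64(-45.5), np.float64(46.0)]), (20, [np.float64(-45.0), np.float64(41.0)]), (40, [np.float64(-46.0), np.float64(54.0)]), (60, [np.float64(-45.0), np.float64(42.0)]), (80, [np.float64(-45.0), np.float64(42.0)])] 
   ends [(-36.0, [np.float64(-83.5), np.float64(92.0)]), (-30.0, [np.float64(-84.5), np.float64(91.5)]), (0.0, [np.float64(-100.0), np.float64(90.0)]), (30.0, [np.float64(-99.5), np.float64(92.5)]), (36.0, [np.float64(-98.0), np.float64(90.5)])]
side [ 0.16 -1.15  0.63] [(-80, [np.float64(-45.0), np.float64(40.0)]), (-60, [np.float64(-44.5), np.float64(41.5)]), (-40, [np.float64(-44.0), np.float64(43.0)]), (-20, [np.float64(-44.0), np.float64(44.0)]), (0, [np.float64(-46.5), np.float64(45.5)]), (20, [np.float64(-46.5), np.float64(43.5)]), (40, [np.float64(-46.0), np.float64(41.5)]), (60, [np.float64(-46.0), np.float64(43.0)]), (80, [np.float64(-45.5), np.floa
[... 246 characters left out ...]
, np.float64(109.5)])]
wrist [0.49 0.33 0.38] [(-80, [np.float64(-42.0), np.float64(45.0)]), (-60, [np.float64(-43.0), np.float64(41.5)]), (-40, [np.float64(-43.0), np.float64(40.5)]), (-20, [np.float64(-42.5), np.float64(41.0)]), (0, [np.float64(-42.5), np.float64(59.5)]), (20, [np.float64(-45.5), np.float64(59.5)]), (40, [np.float64(-43.0), np.float64(59.5)]), (60, [np.float64(-43.5), np.float64(40.5)]), (80, [np.float64(-44.5), np.float64(40.0)])] 
   ends [(-36.0, [np.float64(-84.5), np.float64(85.5)]), (-30.0, [np.float64(-92.0), np.float64(86.5)]), (0.0, [np.float64(-92.0), np.float64(86.0)]), (30.0, [np.float64(-85.0), np.float64(86.5)]), (36.0, [np.float64(-85.0), np.float64(86.5)])]
```

run_rows(
  deltas=[
    [0, 0, 0, 0, 0, 0.11, 0.03],
    [0, 0, 0, 0, 0, 0.115, 0.03],
    [0, 0, 0, 0, 0, 0.115, 0.03],
    [0, 0, 0, 0, 0, 0, 0.03],
    [0, 0, 0, 0, 0, 0, 0.03],
  ],
)

```text
time_s: 12.33
position: [0.5049, 0.2468, 0.1985]
orientation: [0.0, 0.756, 0.655, 0.0]
contact_force: [-0.2, -0.6, -2.7]
width: 0.0356
gripper_force: 39.9
```

Run:
```python
from h import *
print(rel([.4094,.2674,.06],np.radians(-8.7)))
s=bot.state();w=snap('wrist')
H,S,V=cv2.split(cv2.cvtColor(w['pixels'],cv2.COLOR_RGB2HSV))
print([ (v,int(V[v,254]),int(S[v,254]),int(H[v,254])) for v in range(120,180,3)])
q=s['orientation'];M=R.from_quat(np.r_[q[1:],q[0]]).as_matrix()
for t in(.058,.061,.064,.067,.070): print(t,proj(w,s['position']+M@np.array([t,0,-.0295]))[0].round(1))
```

```text
(array([ 0.0068, -0.0974,  0.1385]), array([ 0.0001,  0.0001, -0.    ]), np.float64(-0.1431), np.float64(0.0087))
[(120, 68, 116, 35), (123, 65, 102, 32), (126, 62, 123, 34), (129, 70, 98, 22), (132, 68, 105, 20), (135, 68, 98, 22), (138, 45, 62, 25), (141, 41, 62, 24), (144, 48, 37, 13), (147, 46, 28, 30), (150, 46, 44, 8), (153, 44, 41, 21), (156, 47, 22, 23), (159, 45, 28, 12), (162, 43, 6, 120), (165, 108, 132, 108), (168, 111, 126, 110), (171, 113, 126, 109), (174, 253, 2, 105), (177, 120, 13, 105)]
0.058 [251.9 154.5]
0.061 [251.9 148.7]
0.064 [251.9 142.8]
0.067 [251.9 136.8]
0.07 [251.9 130.8]
```

run_rows(
  deltas=[
    [0.001, -0.015, 0, 0, 0, 0.009, 0.03],
    [0.001, -0.03, 0.01, 0, 0, 0, 0.03],
    [0.001, -0.03, 0.02, 0, 0, 0, 0.03],
    [0.001, -0.022, 0.03, 0, 0, 0, 0.03],
    [0, 0, 0.03, 0, 0, 0, 0.03],
    [0, 0, 0.03, 0, 0, 0, 0.03],
    [0, 0, 0.018, 0, 0, 0, 0.03],
    [0, 0, 0, 0, 0, 0, 0.03],
    [0, 0, 0, 0, 0, 0, 0.03],
  ],
)

```text
time_s: 13.13
position: [0.4088, 0.2658, 0.0599]
orientation: [-0.0, 0.759, 0.651, -0.001]
contact_force: [0.6, 1.1, -2.7]
width: 0.0358
gripper_force: 39.9
```

Run:
```python
from h import *
print(rel([.4094,.2674,.0145],np.radians(-8.7)))
```

```text
(array([0.0018, 0.0004, 0.0454]), array([-0.0018,  0.0012,  0.    ]), np.float64(-0.1528), np.float64(-0.001))
```

run_rows(
  deltas=[
    [0, 0, 0.012, 0, 0, 0, 0.03],
    [0, 0, 0.008, 0, 0, 0, 0.03],
    [0, 0, 0.005, 0, 0, 0, 0.03],
    [0, 0, 0, 0, 0, 0, 0.03],
  ],
)

```text
time_s: 13.47
position: [0.4093, 0.266, 0.0354]
orientation: [-0.0, 0.759, 0.651, -0.0]
contact_force: [-0.1, 0.6, -1.9]
width: 0.0356
gripper_force: 39.9
```

run_rows(
  deltas=[
    [0, 0, 0.006, 0, 0, 0, 0.03],
    [0, 0, 0, 0, 0, 0, 0.03],
  ],
)

```text
time_s: 13.63
position: [0.4093, 0.2661, 0.0292]
orientation: [-0.0, 0.759, 0.651, -0.0]
contact_force: [-0.4, -0.5, -2.4]
width: 0.0357
gripper_force: 39.9
```

run_rows(
  deltas=[
    [0, 0, 0.006, 0, 0, 0, 0.03],
    [0, 0, 0.004, 0, 0, 0, 0.03],
    [0, 0, 0, 0, 0, 0, 0.03],
  ],
)

```text
time_s: 13.88
position: [0.4086, 0.2658, 0.0184]
orientation: [-0.0, 0.759, 0.651, -0.001]
contact_force: [-0.6, -0.1, -2.7]
width: 0.0359
gripper_force: 39.9
```

Between the cheeks with no contact force, so I lower the rest of the way.

run_rows(
  deltas=[
    [0, 0, 0.002, 0, 0, 0, 0.03],
    [0, 0, 0.001, 0, 0, 0, 0.03],
    [0, 0, 0, 0, 0, 0, 0.03],
  ],
)

```text
time_s: 14.13
position: [0.4093, 0.2662, 0.0163]
orientation: [-0.0, 0.759, 0.651, -0.0]
contact_force: [0.6, 0.4, -1.8]
width: 0.0358
gripper_force: 39.9
```

run_rows(
  deltas=[
    [0, 0, 0.001, 0, 0, 0, 0.03],
    [0, 0, 0.001, 0, 0, 0, 0.03],
    [0, 0, 0, 0, 0, 0, 0.03],
  ],
)

```text
time_s: 14.38
position: [0.4096, 0.2663, 0.0146]
orientation: [0.0, 0.759, 0.651, 0.0]
contact_force: [-0.7, 0.6, -2.2]
width: 0.0356
gripper_force: 39.9
```

run_rows(
  deltas=[
    [0, 0, 0.001, 0, 0, 0, 0.03],
    [0, 0, 0.0005, 0, 0, 0, 0.03],
    [0, 0, 0, 0, 0, 0, 0.03],
  ],
)

```text
time_s: 14.63
position: [0.4096, 0.2663, 0.0145]
orientation: [0.0, 0.759, 0.651, 0.0]
contact_force: [-3.2, -1.2, 4.8]
width: 0.0358
gripper_force: 39.9
```

run_rows(
  deltas=[
    [0, 0, 0, 0, 0, 0, 0.045],
    [0, 0, 0, 0, 0, 0, 0.055],
    [0, 0, 0, 0, 0, 0, 0.06],
    [0, 0, 0, 0, 0, 0, 0.06],
    [0, 0, -0.01, 0, 0, 0, 0.06],
    [0, 0, -0.02, 0, 0, 0, 0.06],
    [0, 0, -0.03, 0, 0, 0, 0.06],
    [0, 0, -0.04, 0, 0, 0, 0.06],
    [0, 0, -0.04, 0, 0, 0, 0.06],
    [0, 0, -0.03, 0, 0, 0, 0.06],
    [0, 0, 0, 0, 0, 0, 0.06],
    [0, 0, 0, 0, 0, 0, 0.06],
  ],
)

```text
time_s: 15.63
position: [0.4107, 0.2669, 0.1862]
orientation: [0.001, 0.759, 0.651, 0.003]
contact_force: [-0.4, -0.3, -0.9]
width: 0.06
gripper_force: 0.0
```

Run:
```python
from h import *
c0=np.array([.4094,.2674]);u=np.array([np.sin(.152),np.cos(.152)]);v=np.array([u[1],-u[0]])
w=snap('wrist')
H,S,V=cv2.split(cv2.cvtColor(w['pixels'],cv2.COLOR_RGB2HSV))
def meas(m,z,n):
    m=cv2.morphologyEx(m.astype(np.uint8),cv2.MORPH_OPEN,np.ones((3,3)))
    c=max(cv2.findContours(m,0,2)[0],key=cv2.contourArea)
    W=np.array([onz(w,p,z)[:2] for p in c.reshape(-1,2)])-c0
    print(n,cv2.contourArea(c),'along',(W@u).min().round(4),(W@u).max().round(4),'lat',(W@v).min().round(4),(W@v).max().round(4),'px',cv2.boundingRect(c))
meas((H>100)&(H<128)&(S>120)&(V>40),.044,'blue')
C=proj(w,[*c0,.044])[0];box=np.zeros(H.shape,bool);y,x=C.astype(int);
mm=((H<6)|(H>174))&(S>150);mm[:, :150]=0;mm[:,360:]=0
meas(mm,.044,'red')
print(proj(w,[[*(c0-.064*u),.044],[*(c0+.064*u),.044]]).round(0))
cv2.imwrite('pics/end.png',w['pixels'][:,:,::-1])
```

```text
blue 333.0 along -0.0323 -0.0118 lat -0.0165 0.017 px (236, 189, 30, 18)
red 322.0 along -0.064 -0.0473 lat -0.0171 0.0174 px (236, 218, 30, 14)
[[250. 231.]
 [250. 121.]]
```

```bash
python3 -c "
from bench import bot
print(bot.job_done())"
```

```text
the job is handed in; nothing more can be done
None
```

The leg was closed inner section first, then middle, and laid in the cradle; my last measurement put it within about 1 mm of centre and fully shut, and I handed in at about 16 s with no verdict returned.

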